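# Load the drill-jig slide under its leaf spring

## Robot

A 6-joint arm with a two-finger parallel gripper is mounted at the origin on the work surface; the furniture and walls round the work are solid. World frame = base frame: x ahead of the robot, y to its left, z up, the work surface at z = 0. Lengths are in m, angles in rad, forces in N, time in s.
With the tool pointing down it reaches from about 0.25 to 0.775 m from the base axis. Payload 4 kg.
Tool frame: the origin (TCP) lies on the centre line of the jaws, within the pads' length; the fingertips stand 19 mm ahead of it and the grasp point (between the pads) is the TCP; x points along the fingers, z is the direction in which the jaws open and shut, and the axes are right-handed (so a half turn about x gives the same grasp; the last joint's range is limited). The gripper opens to 94 mm and grips with 3 to 60 N. Pads are 16 mm wide; open, the fingers measure 119 mm over their backs; the gripper's body (75 mm by 177 mm) begins 78 mm behind the grasp point.
Start: joints at [1.094, 0.087, 1.371, -0, 1.684, -0.103], TCP at [0.201, 0.512, 0.225] pointing down, gripper open.
Joint ranges: [-3.1, 3.1], [-0.76, 2.03], [0.27, 2.55], [-1.08, 4.22], [0.17, 2.65], [-2.57, 2.57]. Speed limits (rad/s): [2.79, 2.79, 3.14, 3.14, 3.14, 3.14].

## Interface

Orientations are given as [roll, pitch, yaw] about the fixed x, y, z axes, in that order (R = Rz(yaw) Ry(pitch) Rx(roll)).
In Python, from bench import robot, snapshot, camera_params gives the robot as it stands.
- The arm moves only by the tool step_arm, never from a script. Its argument "motion" is text: rows parted by semicolons, each of 7 numbers parted by spaces: the opening in per cent of the stroke, from 0 (shut) to 100 (fully open), then the shift along the tool's x, y, z in cm, then the turn, a rotation vector about the tool's x, y, z in rad. A call has 1 to 20 rows; each row shifts and turns the commanded pose from where the row before left it, along the tool's axes as they then stand; what a row does not reach is not made up. A row lasts 1/12 s, in which the tool goes at most 41.7 mm and 7.16 degrees, less where a joint would pass 70% of its speed; a pose out of reach is approached as far as the arm can. A call with a gripper value outside its range is refused whole. The fingers move at their own pace and stop on an object; the grip force is fixed at half the most. Time passes only in rows, so rows that do not move let the fingers close. It gives the time, the measured TCP pose, the force and the opening at its end, in the units of the state.
- robot.get_obs(): the state, without advancing time (a new reading comes with each control period).
- snapshot(name): name is "scene" or "top"; returns the picture (400x640x3 uint8, red, green, blue); there is no depth.
- camera_params(name): a dict with "fx", "fy", "cx", "cy" (pixels), "R" (3x3) and "t" (3): a world point X has camera coordinates R X + t. Camera axes: x right, y down, z forward; pixel columns grow to the right and rows downward; lengths in m; the calibration is good to about 2 mm. A picture is of the moment at which its call begins. camera_params takes no time and is no camera call.
- robot.close_job(): hands the job in, once; it reports no verdict.
The state is a dict: "time": time; "joint_positions": joint angles; "qvel": joint speeds; "joint_torque": joint torques, N m; "tool_pos": TCP position; "ee_rot": TCP orientation; "wrist_force": force on the tool from outside, world axes, zero at the start; "wrist_torque": the same for the moment, N m; "width": finger opening in m.
Only numpy, scipy, OpenCV 4.12 (cv2) and the standard library are available. Lean on these libraries where they do the work, as an engineer would, in place of code of your own. Each camera call takes 0.05 s, during which the arm holds its last target.

## Task

Load the drill jig: with the fingertips only, press the aluminium slide block down hard behind its thumb rib so that its spring-lifted table sinks, and keep it pressed down while you slide it along the channel, under the crossbar and the leaf spring, until its nose is fully home against the end stop and the table has sprung back up behind it. Then take the hand away. Do not pinch, lift or tip the block, and leave the loose tools and parts around the jig where they lie.

Things in the scene. Friction and masses are not known exactly. Their poses are not given: they have to be found in the camera images.
- jig: Drill jig, fixed to the bench (its place and yaw vary): dark base plate 310 x 96 x 10 mm, channel 53 mm wide between steel guide rails 10 mm thick, tops 34 mm above the bench. Origin on the bench, mid-channel, 165 mm before the end stop's face; +x points along the channel in the slide direction, z up. Base plate from x = -125 to 185 mm.
- table_front (a point): Middle of the front edge of the grey spring-lifted table, on its top: jig x = 23 mm. The table reaches 128 mm back from here; top 29 mm above the bench at rest, 21 mm fully pressed. Ahead of it, to the end stop, lies a grey fixed bed, top 20 mm above the bench.
- crossbar (a point): Middle of the underside of the steel crossbar over the channel, at its front edge: jig x = 95 mm, 37 mm above the bench; the bar is 14 mm deep, its top 46 mm up (screw heads 48 mm). The raised block butts against it; pressed fully down, the block clears it by 2 mm.
- jig_home (a point): End stop's face, mid-channel, 27 mm above the bench: where the middle of the block's nose must come to lie. The stop's top is 36 mm above the bench. Axes as the jig's.
- slide: Loose aluminium slide block, 136 long, 50 wide, 14 mm thick, about 0.24 kg, six dark holes in its front part. Origin at the middle of its underside, 68 mm behind the nose; x points to the nose (the slide direction), z up. Starts on the raised table, underside 29 mm above the bench, nose 20 to 50 mm short of the crossbar. It slides easily (friction about 0.25).
- slide_nose (a point): Middle of the block's flat nose, half-way up its thickness. Axes as the block's.
- slide_pad (a point): Middle of the block's flat press area on its top face, 113 mm behind the nose; the area, with dark cross lines, is 46 mm long (rear end to thumb rib) and 50 mm wide. The thumb rib (8 mm long, 46 wide, 8 high) has its rear face 23 mm ahead of this point: push on it, or let friction drive the block. When home the rib stops 12 mm short of the crossbar. Axes as the block's.
- table (a joint): Downward travel of the spring-lifted table in m: 0 = up, 0.008 = fully down on its stop, which takes about 11 N on the block; it springs up when let go. It comes up behind the block once the block's rear end has passed its front edge, 6 mm before home.
- leaf (a joint): Angle of the thin steel leaf spring (28 mm wide) that slopes down from the crossbar to jig x = 148 mm, tip about 31 mm above the bench when free: 0 = free, about 0.08 rad when it rides on the block. It drags on the block's top, pressing with about 3 to 5 N.
- punch: Steel centre punch lying loose on the bench, 108 x 12 mm; origin under its middle. Leave alone.
- green_tape: Roll of green tape lying flat, 80 mm across, 18 mm high; origin under its centre. Leave alone.
- angle_clip: Small loose drilled aluminium angle clip, 52 x 31 x 25 mm; origin under its middle. Leave alone.
- cleco_6: Loose spring sheet holder, 65 x 12 mm, lying on the bench; origin under its middle. Leave alone.
Things that resemble listed ones, but are neither listed nor needed, are in the scene too. There is more than one size of the slide; the job needs the smaller.

How it is judged:
By the outcome, as a careful person would: the job done as asked, in the order asked, and still so for the second after the job is handed in, with the robot touching nothing.
It also fails if it takes over 42 s, if anything falls off the work surface, if the arm or the gripper's body presses on something with over 40 N, if the wrist force passes 120 N, or if a joint passes its speed limit or range.

## Working session

There is one attempt and no reset: what is moved stays moved. The work goes in short steps, Python scripts to look and compute and a tool call to move; the robot and the scene stay as the last step left them, time stands still between calls to the robot, and variables do not carry over. Pictures are saved under pics/ and viewed, and the job is handed in when it is done.

Besides the shell and the picture viewer there is one more tool, called after "Emit:" as name(argument=value, ...) on one line, values as JSON. step_arm: Moves the arm, as the interface text tells. Its arguments: {"type":"object","properties":{"motion":{"type":"string"}},"required":["motion"]}

```bash
mkdir -p pics
python3 - <<'E'
from bench import robot, snapshot, camera_params
import cv2
for n in ("scene","top"):
    im=snapshot(n); cv2.imwrite(f"pics/{n}0.png",cv2.cvtColor(im,cv2.COLOR_RGB2BGR))
    print(n,camera_params(n))
print(robot.get_obs())
E
```

```text
scene {'fx': 387.6754510064662, 'fy': 387.6754510064662, 'cx': 320.5444350890411, 'cy': 195.54965457870404, 'R': array([[ 0.71478502, -0.69920707, -0.01385127],
       [-0.42348321, -0.41698643, -0.80422901],
       [ 0.55654681,  0.58071662, -0.5941581 ]]), 't': array([-0.34427   ,  0.26736197,  0.81681731])}
top {'fx': 430.17357059316583, 'fy': 430.17357059316583, 'cx': 320.5840211161321, 'cy': 201.95598911841935, 'R': array([[-0.00166113, -0.99987667,  0.01561666],
       [-0.9823067 , -0.00129303, -0.18727486],
       [ 0.18727195, -0.01565144, -0.98218341]]), 't': array([-0.01432679,  0.47600539,  1.28155566])}
{'time': 0.1, 'joint_positions': array([ 1.09389031e+00,  8.78635037e-02,  1.37206274e+00, -5.74629776e-06,
        1.68361540e+00, -1.03140076e-01]), 'qvel': array([ 4.72408745e-04, -1.49930088e-03, -3.53013046e-03,  1.06754157e-03,
       -1.00270441e-04, -5.15878445e-05]), 'joint_torque': array([ 3.51968425e-03, -3.41250122e+01, -3.03303194e+01,  7.20219570e-02,
        3.03411449e-02, -6.34711773e-05]), 'tool_pos': array([0.20063663, 0.51161416, 0.2234513 ]), 'ee_rot': array([ 3.04138281,  1.56884733, -2.04477275]), 'wrist_force': array([-0.63249185,  0.31474279,  0.00763122]), 'wrist_torque': array([ 0.00329431, -0.01886858,  0.02691961]), 'width': 0.09368074150590242}
```

View pics/scene0.png

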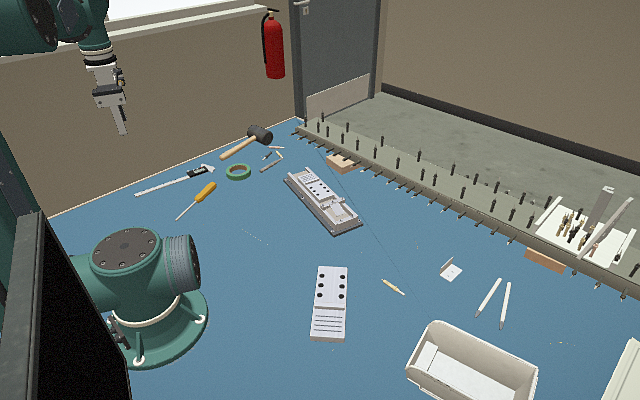

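View pics/top0.png

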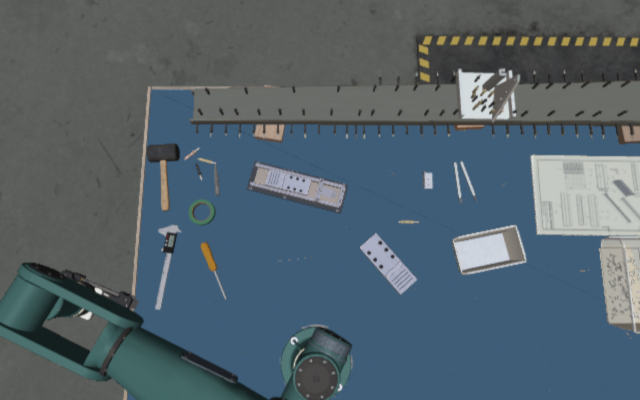

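Run:
```python
import cv2
a=cv2.imread("pics/top0.png")[150:225,235:360]; cv2.imwrite("pics/t1.png",cv2.resize(a,None,fx=6,fy=6,interpolation=cv2.INTER_CUBIC))
a=cv2.imread("pics/scene0.png")[155:245,270:375]; cv2.imwrite("pics/s1.png",cv2.resize(a,None,fx=6,fy=6,interpolation=cv2.INTER_CUBIC))
```

```text
(no output)
```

View pics/t1.png

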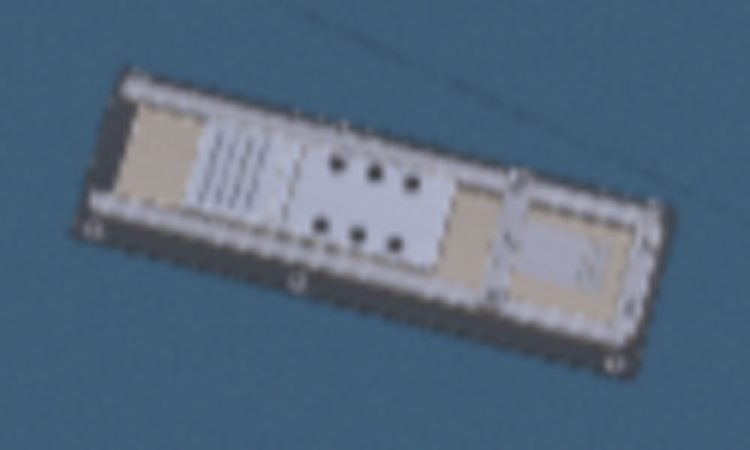

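View pics/s1.png

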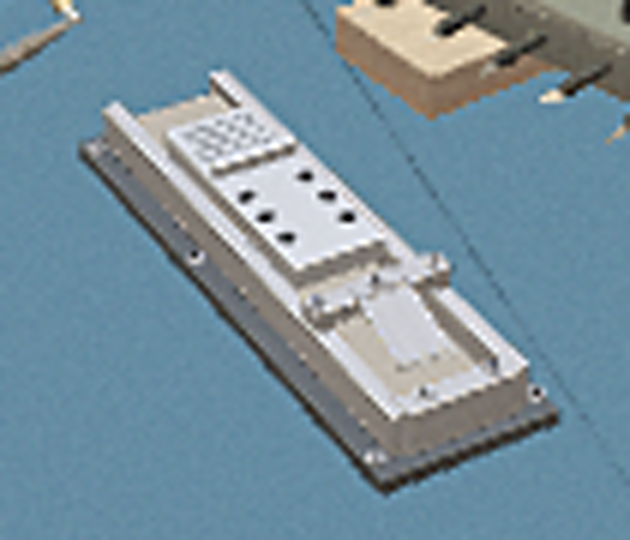

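```bash
cat > h.py <<'E'
import numpy as np, cv2
from bench import camera_params
def ray(n,u,v,z):
    c=camera_params(n);R=c["R"];t=c["t"]
    d=R.T@np.array([(u-c["cx"])/c["fx"],(v-c["cy"])/c["fy"],1]);o=-R.T@t
    return o+d*(z-o[2])/d[2]
def proj(n,X):
    c=camera_params(n);p=c["R"]@np.asarray(X)+c["t"]
    return np.array([c["fx"]*p[0]/p[2]+c["cx"],c["fy"]*p[1]/p[2]+c["cy"]])
def crop(n,u,v,z,s=6):
    o={"top":(235,150),"scene":(270,155)}[n]
    return ray(n,(u+.5)/s-.5+o[0],(v+.5)/s-.5+o[1],z)
E
python3 - <<'E'
from h import *
f=lambda P:np.round(P*1000,1)
def rep(n,name,pts,z):
    P=np.array([crop(n,u,v,z) for u,v in pts]); print(n,name,*[f(p[:2]) for p in P]);return P
def quad(P): # rearL,rearR,frontR,frontL
    a=(P[3]+P[2]-P[0]-P[1])/2; print(' len',np.linalg.norm(a)*1e3,'wid',np.linalg.norm(P[0]+P[3]-P[1]-P[2])/2*1e3,'yaw',np.degrees(np.arctan2(a[1],a[0])),'rearmid',f((P[0]+P[1])/2),'frontmid',f((P[2]+P[3])/2))
P=rep("top","base",[(124,66),(70,236),(637,380),(677,206)],.01);quad(P)
P=rep("top","slide",[(206,118),(187,208),(438,270),(458,181)],.043);quad(P)
P=rep("scene","slide",[(243,106),(168,127),(298,272),(386,240)],.043);quad(P)
P=rep("top","holes",[(338,163),(375,173),(411,183),(321,225),(358,235),(395,244)],.043);print(f(P.mean(0)))
P=rep("scene","holes",[(306,176),(327,195),(347,217),(246,196),(265,217),(287,237)],.043);print(f(P.mean(0)))
P=rep("scene","base",[(80,150),(386,490),(558,412)],.01)
P=rep("top","railtops",[(128,73),(93,195),(622,342),(662,208)],.034);quad(P)
E
```

```text
top base [618.  195.1] [524.5 221.1] [447.6 -78.5] [ 541.5 -100.8]
 len 307.5068045221284 wid 96.72881538943446 yaw -104.44689329980243 rearmid [571.3 208.1  10. ] frontmid [494.5 -89.7  10. ]
top slide [580.3 147. ] [532.2 155.8] [499.6  25.8] [546.9  15.6]
 len 134.8604943755076 wid 48.651769018243904 yaw -104.17940913220671 rearmid [556.3 151.4  43. ] frontmid [523.2  20.7  43. ]
scene slide [577.9 143.8] [537.9 156.7] [499.1  22.2] [545.9  10.5]
 len 138.5320266437417 wid 45.12655380855756 yaw -104.81686330193104 rearmid [557.9 150.2  43. ] frontmid [522.5  16.3  43. ]
top holes [556.3  78. ] [551.   58.7] [545.7  40. ] [523.3  86.4] [518.   67.2] [513.3  48.1]
[534.6  63.1  43. ]
scene holes [556.5  75.5] [552.3  56.6] [546.1  36.8] [524.1  84.1] [518.5  64.8] [514.6  45.6]
[535.3  60.6  43. ]
scene base [522.8 211.9] [446.6 -85.8] [ 538.5 -104.9]
top railtops [607.1 189.5] [541.1 206. ] [463.6 -69.4] [534.8 -91. ]
 len 287.9118666876162 wid 71.20127043526263 yaw -105.09472077895656 rearmid [574.1 197.7  34. ] frontmid [499.2 -80.2  34. ]
```

```bash
cat >> h.py <<'E'
from scipy.spatial.transform import Rotation as Ro
yaw=np.radians(-104.5); d=np.array([np.cos(yaw),np.sin(yaw),0]); p=np.array([-d[1],d[0],0])
def state():
    from bench import robot
    o=robot.get_obs(); return o,Ro.from_euler('xyz',o["ee_rot"])
def need(tgt,zax,exact=True):
    o,R=state(); x=np.array([0,0,-1.]); z=np.asarray(zax)
    T=Ro.from_matrix(np.column_stack([x,np.cross(z,x),z]))
    print("t",round(o["time"],2),"pos",np.round(o["tool_pos"],4),"F",np.round(o["wrist_force"],1))
    print("rotvec tool",np.round((R.inv()*T).as_rotvec(),3),"shift now-axes cm",np.round(R.inv().apply(tgt-o["tool_pos"])*100,2),"shift in target axes",np.round(T.inv().apply(tgt-o["tool_pos"])*100,2))
E
python3 - <<'E'
from h import *
o,R=state();print(np.round(R.as_matrix(),3))
for z in (p,-p,d,-d): print(z);need(np.array([.5493,.121,.09]),z)
E
```

```text
[[-0.001 -0.931  0.365]
 [-0.002  0.365  0.931]
 [-1.     0.    -0.002]]
[ 0.96814764 -0.25038     0.        ]
t 0.1 pos [0.2006 0.5116 0.2235] F [-0.6  0.3  0. ]
rotvec tool [ 1.45e+00 -2.00e-03  1.00e-03] shift now-axes cm [ 13.38 -46.72 -23.61] shift in target axes [ 13.35 -29.09  43.54]
[-0.96814764  0.25038    -0.        ]
t 0.1 pos [0.2006 0.5116 0.2235] F [-0.6  0.3  0. ]
rotvec tool [-1.691e+00 -1.000e-03 -2.000e-03] shift now-axes cm [ 13.38 -46.72 -23.61] shift in target axes [ 13.35  29.09 -43.54]
[-0.25038    -0.96814764  0.        ]
t 0.1 pos [0.2006 0.5116 0.2235] F [-0.6  0.3  0. ]
rotvec tool [ 3.021e+00 -0.000e+00  3.000e-03] shift now-axes cm [ 13.38 -46.72 -23.61] shift in target axes [13.35 43.54 29.09]
[ 0.25038     0.96814764 -0.        ]
t 0.1 pos [0.2006 0.5116 0.2235] F [-0.6  0.3  0. ]
rotvec tool [-0.121 -0.002 -0.   ] shift now-axes cm [ 13.38 -46.72 -23.61] shift in target axes [ 13.35 -43.54 -29.09]
```

Emit:
step_arm(motion="0 0 -2.9 -1.5 0 0 0;0 0 -2.9 -1.5 0 0 0;0 0 -2.9 -1.5 0 0 0;0 0 -2.9 -1.5 0 0 0;0 0 -2.9 -1.5 0 0 0;0 0 -2.9 -1.5 0 0 0;0 0 -2.9 -1.5 0 0 0;0 0 -2.9 -1.5 0 0 0;0 0 -2.9 -1.5 0 0 0;0 0 -2.9 -1.5 0 0 0;0 0 -2.9 -1.5 0 0 0;0 0 -2.9 -1.5 0 0 0;0 0 -2.9 -1.5 0 0 0;0 0 -2.9 -1.5 0 0 0;0 0 -2.9 -1.5 0 0 0;0 0 -2.9 -1.5 0 0 0")

```text
time: 1.43
tool_pos: [0.5457, 0.1177, 0.2239]
ee_rot: [1.872, 1.57, 3.069]
wrist_force: [-0.1, 0.5, -0.2]
width: 0.0004
```

Emit:
step_arm(motion="0 0 0 0 0.12 0 0;0 0 0 0 0.12 0 0;0 0 0 0 0.12 0 0;0 0 0 0 0.12 0 0;0 0 0 0 0.12 0 0;0 0 0 0 0.12 0 0;0 0 0 0 0.12 0 0;0 0 0 0 0.12 0 0;0 0 0 0 0.12 0 0;0 0 0 0 0.12 0 0;0 0 0 0 0.12 0 0;0 0 0 0 0.12 0 0;0 0 0 0 0.01 0 0;0 0 0 0 0 0 0;0 0 0 0 0 0 0")

```text
time: 2.68
tool_pos: [0.545, 0.1192, 0.2241]
ee_rot: [-2.927, 1.57, 3.106]
wrist_force: [-0.4, -0.4, -0.5]
width: 0.0006
```

Run:
```python
from h import *
from bench import snapshot
need(np.array([.5493,.121,.09]),p)
print(state()[0]["width"])
cv2.imwrite("pics/s2.png",cv2.cvtColor(snapshot("scene"),cv2.COLOR_RGB2BGR))
```

```text
t 2.68 pos [0.545  0.1192 0.2241] F [-0.4 -0.4 -0.5]
rotvec tool [ 0.003 -0.001  0.   ] shift now-axes cm [13.41  0.29  0.38] shift in target axes [13.41  0.29  0.37]
0.0006250160207123378
```

View pics/s2.png

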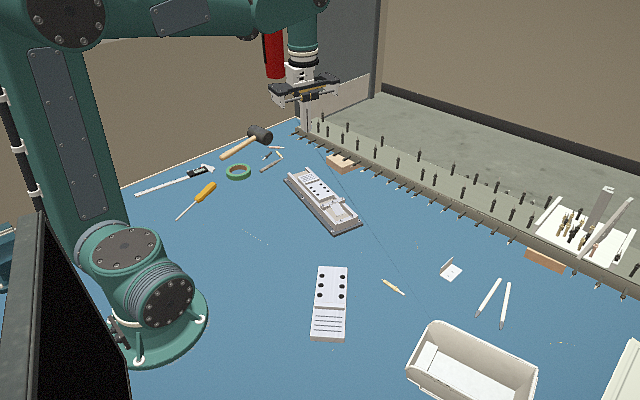

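Emit:
step_arm(motion="0 2.5 0.3 0.4 0 0 0;0 3 0 0 0 0 0;0 3 0 0 0 0 0;0 3 0 0 0 0 0;0 2 0 0 0 0 0;0 1.4 0 0 0 0 0;0 0 0 0 0 0 0;0 0 0 0 0 0 0")

```text
time: 3.4
tool_pos: [0.5492, 0.121, 0.0748]
ee_rot: [-2.805, 1.569, -3.057]
wrist_force: [0.3, -0.5, 0.2]
width: 0.0007
```

Run:
```python
from h import *
from bench import snapshot
need(np.array([.5493,.121,.062]),p)
a=cv2.cvtColor(snapshot("scene"),cv2.COLOR_RGB2BGR)[120:250,250:390];cv2.imwrite("pics/s3.png",cv2.resize(a,None,fx=5,fy=4.6,interpolation=cv2.INTER_CUBIC))
```

```text
t 3.4 pos [0.5492 0.121  0.0748] F [ 0.3 -0.5  0.2]
rotvec tool [ 0.001 -0.002  0.001] shift now-axes cm [1.28 0.   0.01] shift in target axes [1.28 0.   0.01]
```

View pics/s3.png

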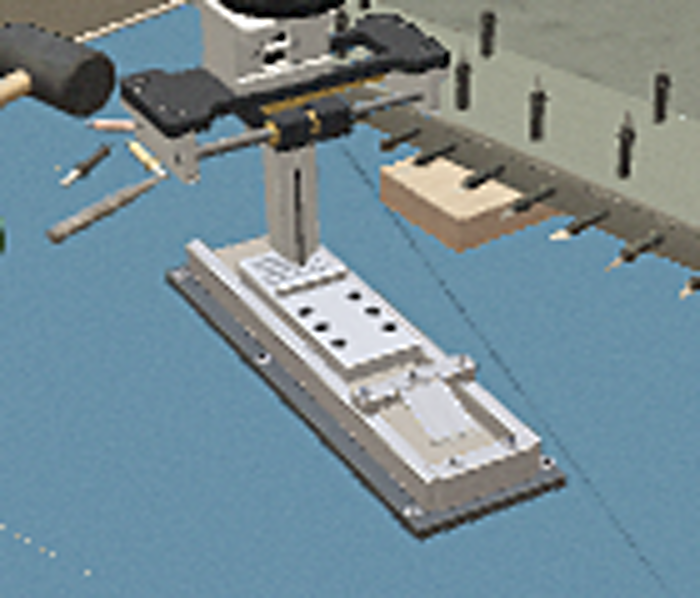

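Emit:
step_arm(motion="0 0.6 0 0 0 0 0;0 0.5 0 0 0 0 0;0 0.3 0 0 0 0 0;0 0.2 0 0 0 0 0;0 0.1 0 0 0 0 0;0 0 0 0 0 0 0")

```text
time: 3.95
tool_pos: [0.5503, 0.1212, 0.0598]
ee_rot: [0.378, 1.569, 0.125]
wrist_force: [-1.3, -1.3, 6.3]
width: 0.0005
```

Emit:
step_arm(motion="0 0.2 0 0 0 0 0;0 0.2 0 0 0 0 0;0 0.1 0 0 0 0 0;0 0 0 0 0 0 0;0 0 0 0 0 0 0")

```text
time: 4.37
tool_pos: [0.5505, 0.1212, 0.056]
ee_rot: [0.365, 1.568, 0.112]
wrist_force: [-3.2, -0.7, 9.9]
width: 0.0005
```

Emit:
step_arm(motion="0 0.2 0 0 0 0 0;0 0.2 0 0 0 0 0;0 0.2 0 0 0 0 0;0 0.1 0 0 0 0 0;0 0 0 0 0 0 0;0 0 0 0 0 0 0")

```text
time: 4.87
tool_pos: [0.5517, 0.1213, 0.054]
ee_rot: [0.327, 1.565, 0.074]
wrist_force: [-8.8, -2.1, 27.2]
width: 0.0001
```

Run:
```python
from h import *
from bench import snapshot
need(np.array([.5493,.121,.062]),p)
a=cv2.cvtColor(snapshot("scene"),cv2.COLOR_RGB2BGR)[120:250,250:390];cv2.imwrite("pics/s4.png",cv2.resize(a,None,fx=5,fy=4.6,interpolation=cv2.INTER_CUBIC))
```

```text
t 4.87 pos [0.5517 0.1213 0.054 ] F [-8.8 -2.1 27.2]
rotvec tool [ 0.     0.006 -0.002] shift now-axes cm [-0.8  -0.09 -0.22] shift in target axes [-0.8  -0.09 -0.22]
```

View pics/s4.png

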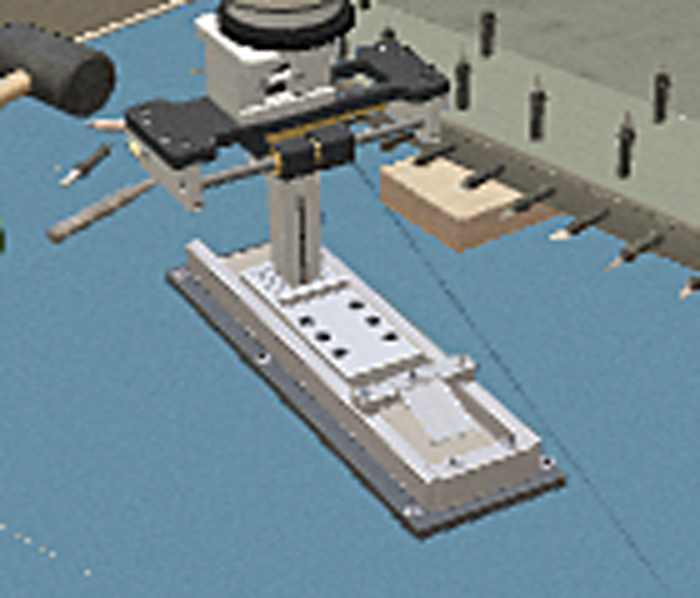

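Emit:
step_arm(motion="0 0 -0.1 -0.1 0 0 0;0 0 -0.2 -0.1 0 0 0;0 0 -0.3 0 0 0 0;0 0 -0.3 0 0 0 0;0 0 -0.3 0 0 0 0;0 0 -0.3 0 0 0 0;0 0 0 0 0 0 0")

```text
time: 5.5
tool_pos: [0.5489, 0.1105, 0.054]
ee_rot: [0.77, 1.555, 0.518]
wrist_force: [-2.5, 6.0, 20.9]
width: 0.0007
```

Run:
```python
from h import *
from bench import snapshot
need(np.array([.5493,.121,.062]),p)
a=cv2.cvtColor(snapshot("scene"),cv2.COLOR_RGB2BGR)[120:250,250:390];cv2.imwrite("pics/s5.png",cv2.resize(a,None,fx=5,fy=4.6,interpolation=cv2.INTER_CUBIC))
```

```text
t 5.5 pos [0.5489 0.1105 0.054 ] F [-2.5  6.  20.9]
rotvec tool [ 0.     0.011 -0.011] shift now-axes cm [-0.79  1.03 -0.21] shift in target axes [-0.8   1.02 -0.22]
```

View pics/s5.png

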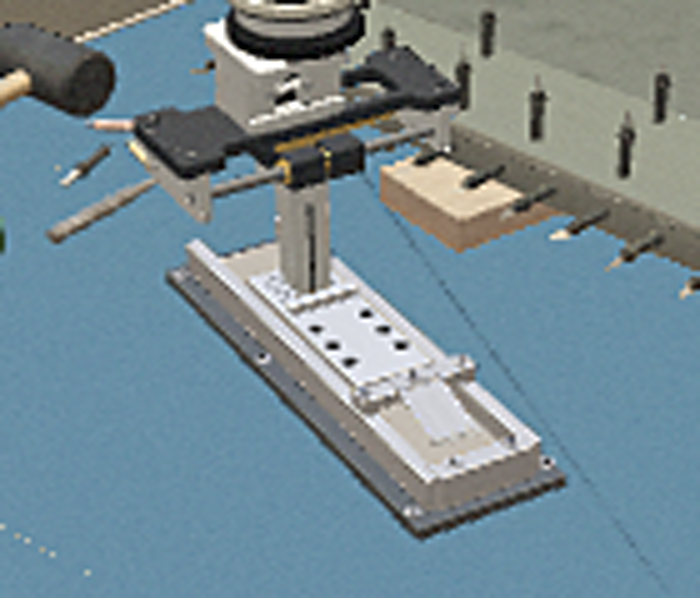

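Emit:
step_arm(motion="0 0.1 -0.2 -0.1 0 0 0;0 0.1 -0.3 0 0 0 0;0 0 -0.3 0 0 0 0;0 0 -0.3 0 0 0 0;0 0 -0.3 0 0 0 0;0 0 -0.3 0 0 0 0;0 0 -0.3 0 0 0 0;0 0 0 0 0 0 0")

```text
time: 6.22
tool_pos: [0.5441, 0.0923, 0.0539]
ee_rot: [0.764, 1.552, 0.512]
wrist_force: [-3.7, 9.2, 26.7]
width: 0.0006
```

Run:
```python
from h import *
from bench import snapshot
need(np.array([.5493,.121,.062]),p)
a=cv2.cvtColor(snapshot("scene"),cv2.COLOR_RGB2BGR)[120:250,250:390];cv2.imwrite("pics/s6.png",cv2.resize(a,None,fx=5,fy=4.6,interpolation=cv2.INTER_CUBIC))
```

```text
t 6.22 pos [0.5441 0.0923 0.0539] F [-3.7  9.2 26.7]
rotvec tool [ 0.001  0.014 -0.013] shift now-axes cm [-0.78  2.92 -0.2 ] shift in target axes [-0.81  2.91 -0.21]
```

View pics/s6.png

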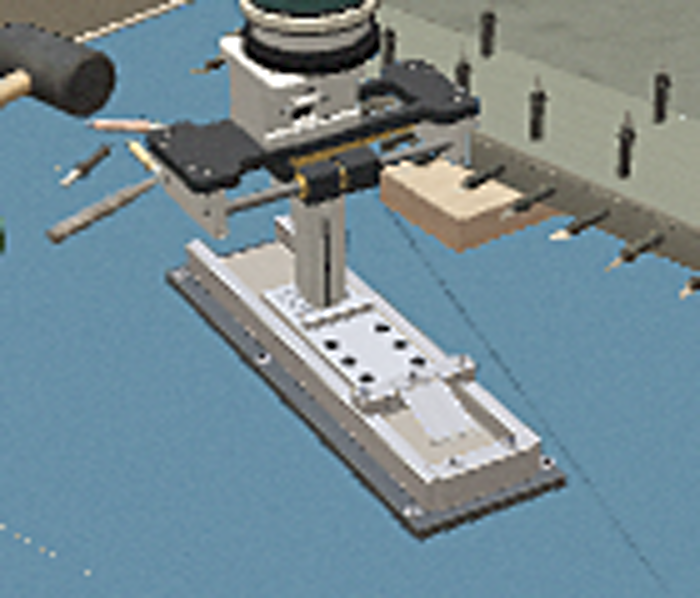

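Emit:
step_arm(motion="0 0 -0.3 0 0 0 0;0 0 -0.3 0 0 0 0;0 0 -0.3 0 0 0 0;0 0 -0.3 0 0 0 0;0 0 -0.3 0 0 0 0;0 0 -0.3 0 0 0 0;0 0 -0.3 0 0 0 0;0 0 0 0 0 0 0")

```text
time: 6.93
tool_pos: [0.5387, 0.0718, 0.0537]
ee_rot: [0.753, 1.552, 0.5]
wrist_force: [-3.4, 9.6, 27.1]
width: 0.0007
```

Run:
```python
from h import *
from bench import snapshot
need(np.array([.5493,.121,.062]),p)
a=cv2.cvtColor(snapshot("scene"),cv2.COLOR_RGB2BGR)[120:250,250:390];cv2.imwrite("pics/s7.png",cv2.resize(a,None,fx=5,fy=4.6,interpolation=cv2.INTER_CUBIC))
```

```text
t 6.93 pos [0.5387 0.0718 0.0537] F [-3.4  9.6 27.1]
rotvec tool [ 0.001  0.014 -0.013] shift now-axes cm [-0.77  5.04 -0.2 ] shift in target axes [-0.83  5.03 -0.21]
```

View pics/s7.png

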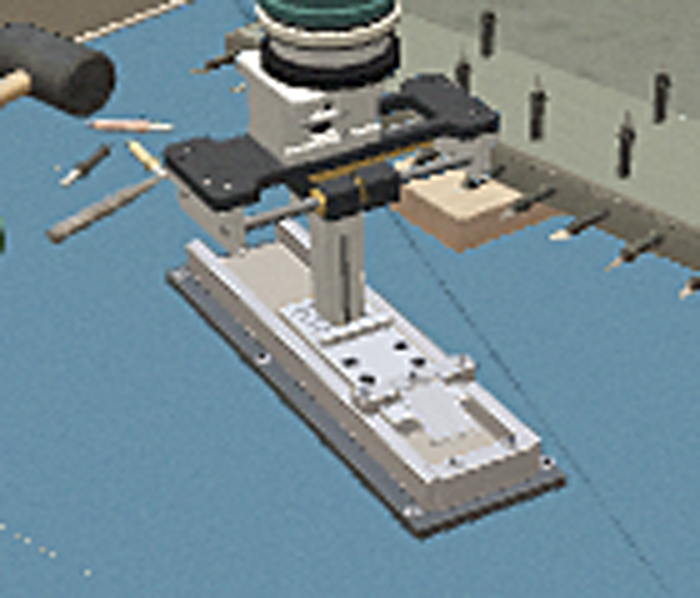

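Emit:
step_arm(motion="0 0 -0.3 0 0 0 0;0 0 -0.3 0 0 0 0;0 0 -0.3 0 0 0 0;0 0 -0.3 0 0 0 0;0 0 -0.3 0 0 0 0;0 0 -0.3 0 0 0 0;0 0 -0.3 0 0 0 0;0 0 -0.2 0 0 0 0;0 0 0 0 0 0 0")

```text
time: 7.73
tool_pos: [0.5332, 0.0505, 0.0536]
ee_rot: [0.826, 1.551, 0.573]
wrist_force: [-3.2, 12.3, 27.7]
width: 0.0004
```

Run:
```python
from h import *
from bench import snapshot
need(np.array([.5493,.121,.062]),p)
a=cv2.cvtColor(snapshot("scene"),cv2.COLOR_RGB2BGR)[120:250,250:390];cv2.imwrite("pics/s8.png",cv2.resize(a,None,fx=5,fy=4.6,interpolation=cv2.INTER_CUBIC))
```

```text
t 7.73 pos [0.5332 0.0505 0.0536] F [-3.2 12.3 27.7]
rotvec tool [ 0.001  0.013 -0.015] shift now-axes cm [-0.73  7.24 -0.19] shift in target axes [-0.84  7.23 -0.21]
```

View pics/s8.png

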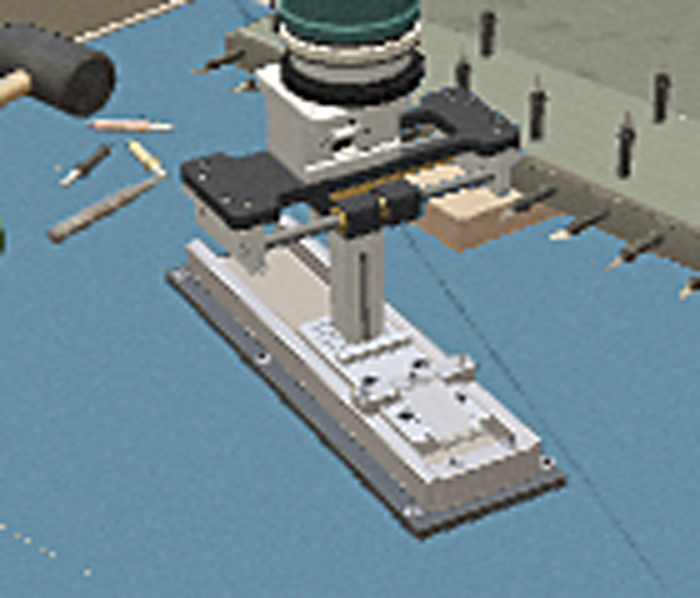

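Emit:
step_arm(motion="0 0 -0.3 0 0 0 0;0 0 -0.3 0 0 0 0;0 0 -0.3 0 0 0 0;0 0 -0.3 0 0 0 0;0 0 0 0 0 0 0")

```text
time: 8.2
tool_pos: [0.5308, 0.038, 0.0536]
ee_rot: [0.703, 1.551, 0.45]
wrist_force: [-1.9, 10.1, 25.2]
width: 0.0006
```

Emit:
step_arm(motion="0 0 -0.2 0 0 0 0;0 0 -0.2 0 0 0 0;0 0 -0.1 0 0 0 0;0 0 -0.1 0 0 0 0;0 0 0 0 0 0 0")

```text
time: 8.62
tool_pos: [0.5293, 0.0322, 0.0535]
ee_rot: [0.703, 1.551, 0.451]
wrist_force: [-0.9, 10.4, 26.2]
width: 0.0003
```

Run:
```python
from h import *
from bench import snapshot
need(np.array([.5493,.121,.062]),p)
a=cv2.cvtColor(snapshot("scene"),cv2.COLOR_RGB2BGR)[120:250,250:390];cv2.imwrite("pics/s9.png",cv2.resize(a,None,fx=5,fy=4.6,interpolation=cv2.INTER_CUBIC))
```

```text
t 8.62 pos [0.5293 0.0322 0.0535] F [-0.9 10.4 26.2]
rotvec tool [ 0.001  0.015 -0.013] shift now-axes cm [-0.74  9.1  -0.27] shift in target axes [-0.85  9.09 -0.29]
```

View pics/s9.png

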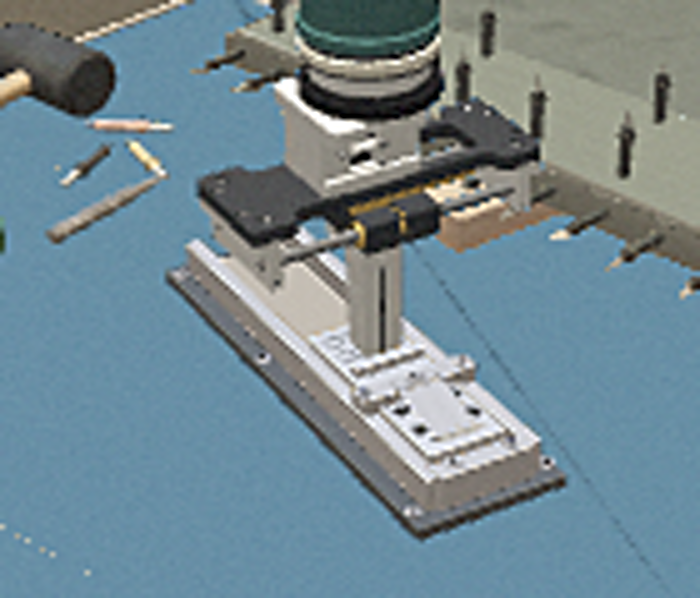

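Emit:
step_arm(motion="0 0 -0.2 -0.1 0 0 0;0 0 -0.1 0 0 0 0;0 0 0 0 0 0 0")

```text
time: 8.92
tool_pos: [0.5283, 0.0285, 0.0531]
ee_rot: [0.568, 1.55, 0.316]
wrist_force: [1.3, 8.2, 23.7]
width: 0.0007
```

Emit:
step_arm(motion="0 0 -0.2 0 0 0 0;0 0 -0.1 0 0 0 0;0 0 0 0 0 0 0")

```text
time: 9.17
tool_pos: [0.5275, 0.0256, 0.0531]
ee_rot: [0.582, 1.55, 0.329]
wrist_force: [1.6, 9.4, 23.3]
width: -0.0001
```

Emit:
step_arm(motion="0 0 -0.2 0 0 0 0;0 0 -0.1 0 0 0 0;0 0 0 0 0 0 0")

```text
time: 9.42
tool_pos: [0.5272, 0.0241, 0.0531]
ee_rot: [0.694, 1.548, 0.441]
wrist_force: [2.2, 12.3, 22.0]
width: 0.0002
```

Run:
```python
from h import *
from bench import snapshot
need(np.array([.5493,.121,.062]),p)
a=cv2.cvtColor(snapshot("scene"),cv2.COLOR_RGB2BGR)[170:250,300:390];cv2.imwrite("pics/s10.png",cv2.resize(a,None,fx=7,fy=7,interpolation=cv2.INTER_CUBIC))
```

```text
t 9.42 pos [0.5272 0.0241 0.0531] F [ 2.2 12.3 22. ]
rotvec tool [ 0.     0.017 -0.014] shift now-axes cm [-0.75  9.95 -0.26] shift in target axes [-0.89  9.93 -0.28]
```

View pics/s10.png

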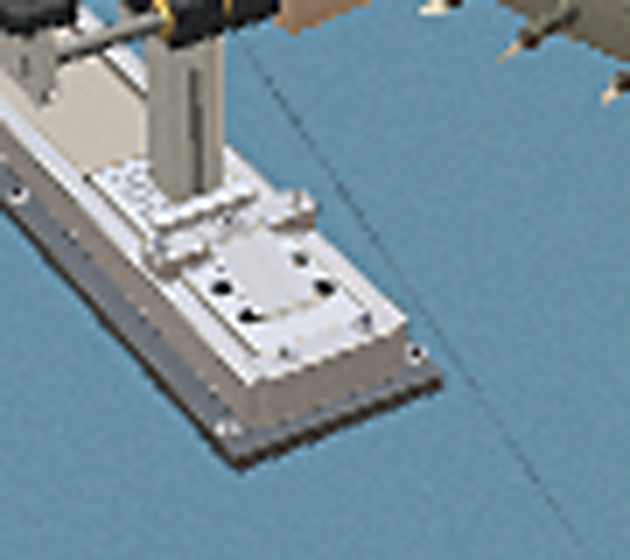

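Emit:
step_arm(motion="0 0 -0.2 0 0 0 0;0 0 -0.2 0 0 0 0;0 0 0 0 0 0 0")

```text
time: 9.72
tool_pos: [0.5271, 0.0239, 0.0532]
ee_rot: [0.901, 1.542, 0.649]
wrist_force: [5.6, 21.5, 20.9]
width: 0.0008
```

Emit:
step_arm(motion="0 0 -0.2 0 0 0 0;0 0 -0.2 0 0 0 0;0 0 0 0 0 0 0")

```text
time: 9.97
tool_pos: [0.527, 0.0236, 0.0532]
ee_rot: [1.025, 1.536, 0.773]
wrist_force: [8.2, 28.5, 19.2]
width: 0.0004
```

Emit:
step_arm(motion="0 0 0.2 0 0 0 0;0 0 0.2 0 0 0 0;0 0 0.2 0 0 0 0;0 0 0 0 0 0 0")

```text
time: 10.3
tool_pos: [0.5271, 0.024, 0.0532]
ee_rot: [0.766, 1.546, 0.514]
wrist_force: [4.4, 15.9, 22.2]
width: 0.0006
```

Emit:
step_arm(motion="0 -0.1 0.1 0 0 0 0;0 -0.1 0.1 0 0 0 0;0 -0.1 0 0 0 0 0;0 0 0 0 0 0 0")

```text
time: 10.63
tool_pos: [0.5268, 0.0242, 0.0532]
ee_rot: [0.711, 1.549, 0.459]
wrist_force: [8.5, 11.5, 9.7]
width: 0.0004
```

Emit:
step_arm(motion="0 0 0.1 0.1 0 0 0;0 0 0.1 0.1 0 0 0;0 0 0.1 0 0 0 0;0 0 0 0 0 0 0")

```text
time: 10.97
tool_pos: [0.5269, 0.0244, 0.0532]
ee_rot: [0.604, 1.557, 0.352]
wrist_force: [0.3, 6.2, 15.5]
width: 0.0003
```

Emit:
step_arm(motion="0 -0.1 0.1 0 0 0 0;0 -0.1 0 0 0 0 0;0 0 0 0 0 0 0")

```text
time: 11.22
tool_pos: [0.5268, 0.0245, 0.0533]
ee_rot: [0.526, 1.559, 0.274]
wrist_force: [4.3, 3.5, 8.3]
width: 0.0002
```

Emit:
step_arm(motion="0 -0.1 0.05 0.1 0 0 0;0 -0.1 0 0 0 0 0;0 0 0 0 0 0 0")

```text
time: 11.47
tool_pos: [0.5261, 0.0249, 0.0533]
ee_rot: [0.734, 1.563, 0.482]
wrist_force: [3.8, 5.1, 3.1]
width: 0.0003
```

Emit:
step_arm(motion="0 0 0.1 0.1 0 0 0;0 -0.1 0.1 0 0 0 0;0 -0.1 0.1 0 0 0 0;0 -0.2 0 0 0 0 0")

```text
time: 11.8
tool_pos: [0.5242, 0.0256, 0.0547]
ee_rot: [-2.684, 1.568, -2.937]
wrist_force: [-0.2, 0.7, -0.3]
width: 0.0004
```

Emit:
step_arm(motion="0 -0.3 0 0 0 0 0;0 -1 0 0 0 0 0;0 -2 0 0 0 0 0;0 -3 0 0 0 0 0;0 -3 0 0 0 0 0;0 -3 0 0 0 0 0;0 -3 2 0 0 0 0;0 0 3 0 0 0 0;0 0 3 0 0 0 0;0 0 3 0 0 0 0;0 0 3 0 0 0 0;0 0 3 0 0 0 0;0 0 0 0 0 0 0")

```text
time: 12.88
tool_pos: [0.5679, 0.1947, 0.2085]
ee_rot: [1.826, 1.568, 1.578]
wrist_force: [-0.6, -0.5, -0.4]
width: 0.0006
```

Run:
```python
from h import *
from bench import snapshot
need(np.array([.5493,.121,.062]),p)
a=cv2.cvtColor(snapshot("scene"),cv2.COLOR_RGB2BGR);cv2.imwrite("pics/s11f.png",a);a=a[155:245,270:375];cv2.imwrite("pics/s11.png",cv2.resize(a,None,fx=6,fy=6,interpolation=cv2.INTER_CUBIC))
a=cv2.cvtColor(snapshot("top"),cv2.COLOR_RGB2BGR);cv2.imwrite("pics/t11f.png",a);a=a[150:225,235:360];cv2.imwrite("pics/t11.png",cv2.resize(a,None,fx=6,fy=6,interpolation=cv2.INTER_CUBIC))
```

```text
t 12.88 pos [0.5679 0.1947 0.2085] F [-0.6 -0.5 -0.4]
rotvec tool [ 0.005 -0.001 -0.002] shift now-axes cm [14.63 -7.63  0.02] shift in target axes [14.65 -7.6   0.05]
```

View pics/s11.png

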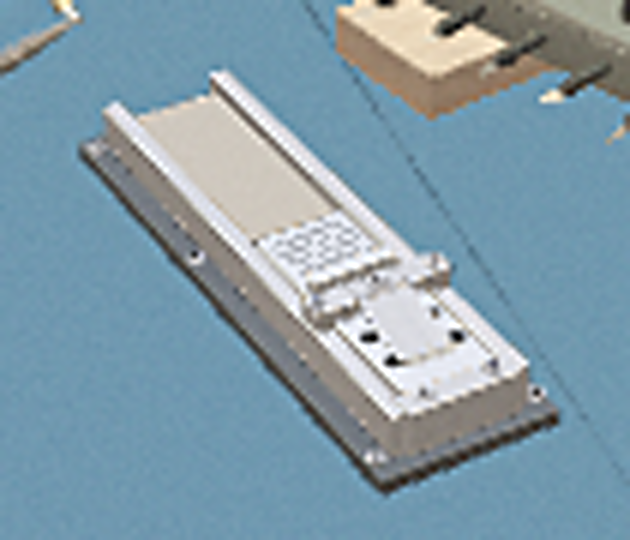

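View pics/t11.png

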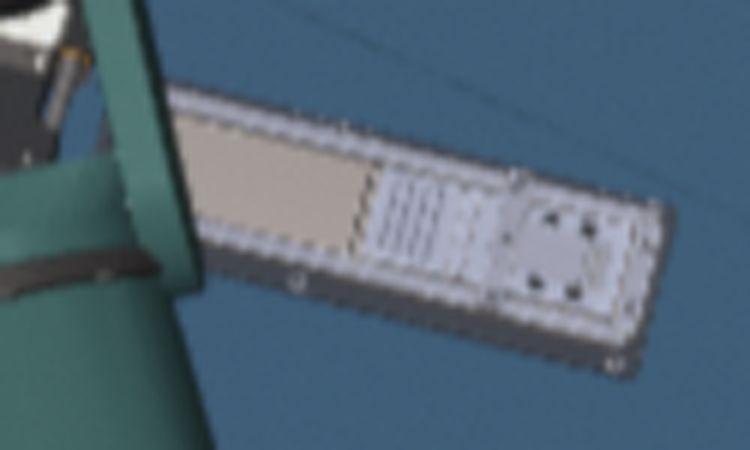

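View pics/t11f.png

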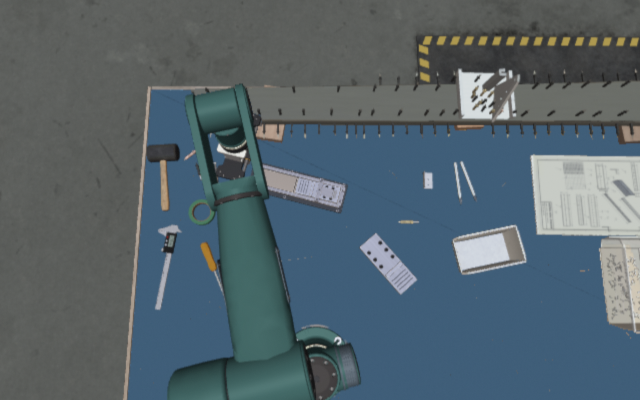

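Run:
```python
from h import *
O0=np.array([494.5,-90.1,0])/1e3-185e-3*d
jx=lambda n,u,v,z: np.round([((crop(n,u,v,z)-O0)@d)*1e3,((crop(n,u,v,z)-O0)@p)*1e3],1)
print("before holes front pair",jx("top",411,183,.043),jx("top",395,244,.043),"nose",jx("top",458,181,.043),jx("top",438,270,.043))
print("before scene holes",jx("scene",347,217,.043),jx("scene",287,237,.043),"nose",jx("scene",298,272,.043),jx("scene",386,240,.043))
print("after holes top",[jx("top",u,v,.034) for u,v in [(551,218),(588,229),(536,283),(573,292)]])
print("after holes scene",[jx("scene",u,v,.034) for u,v in [(435,312),(457,336),(370,337),(392,361)]])
print("after rear top",[jx("top",u,v,.034) for u,v in [(384,168),(364,260)]],"scene",[jx("scene",u,v,.034) for u,v in [(340,208),(257,243)]])
print("table front",[jx("top",u,v,.029) for u,v in [(372,165),(352,250)]])
```

```text
before holes front pair [46.2 17. ] [ 46.5 -16.4] nose [69.6 24.2] [ 71.5 -24.1]
before scene holes [49.3 18.2] [ 48.6 -14.5] nose [ 75.2 -23.7] [74.8 24.5]
after holes top [array([121. ,  19.4]), array([141.1,  18.6]), array([121.9, -16.1]), array([141.7, -15.9])]
after holes scene [array([123.7,  21.1]), array([143.7,  20.2]), array([124.1, -14.1]), array([143.9, -14.5])]
after rear top [array([29.7, 23.3]), array([ 32.4, -26.9])] scene [array([30.2, 25.5]), array([ 34.6, -23.3])]
table front [array([22.7, 24.5]), array([ 24.4, -22.3])]
```

Run:
```python
from bench import robot
print(robot.close_job())
```

```text
the job is handed in; nothing more can be done
None
```

I loaded the drill jig and handed the job in at about 13 s of robot time, well inside the 42 s limit.

**What I did:** I shut the fingers and set the fingertips on the press area behind the thumb rib. I pressed with about 21–28 N, which held the table fully down. I then slid the block about 95 mm under the crossbar and leaf spring until it stopped. At the stop the push rose to about 30 N with no further travel. I eased the load off in steps and lifted the hand clear.

**Last checks:**
- **Block position:** the holes moved about 95 mm in both views, which puts the nose at about 165 mm along the jig, the face of the end stop.
- **Rear end:** it measured 30–35 mm along the jig against the 29 mm expected. These edge readings are rough: the two corners differed by 3–4 mm. I trusted the hole positions and the firm stop more.
- **Table:** its front edge is visible at about 23 mm, and it appears to be back up behind the block.
- **Hand and loose parts:** the wrist force was near zero, with the hand clear of the jig. In the last pictures I saw no loose part out of place, but I judged that by eye. In the top view the arm hid some of the small parts near the jig's rear.

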